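Hold the code reader's shutter open on a can

ROBOT

A 6-joint arm with a two-finger parallel gripper is mounted at the origin on the work surface. World frame = base frame: x ahead of the robot, y to its left, z up, the work surface at z = 0. Lengths are in m, angles in rad, forces in N, time in s.
With the tool pointing down it reaches from about 0.425 to 0.95 m from the base axis. Payload 3.5 kg.
Tool frame: the origin (TCP) lies midway between the tips of the shut fingers; the grasp point (between the pads) lies 19 mm behind it; z points along the fingers, x is the direction in which the jaws open and shut, and the axes are right-handed (so a half turn about z gives the same grasp; the last joint's range is limited). The gripper opens to 85 mm and grips with 20 to 120 N. Pads are 22 mm wide; open, the fingers measure 114 mm over their backs; the gripper's body (76 mm by 85 mm) begins 54 mm behind the grasp point. The pads swing forward as they close: fully open they stand 13 mm farther back than shut.
Start: joints at [-1.339, 0.286, 1.577, -0, 1.279, -0.15], TCP at [0.252, -0.626, 0.231] pointing down, gripper open.
Joint ranges: [-2.77, 2.77], [-0.9, 2.22], [0.21, 2.48], [-1.53, 4.67], [0.24, 2.81], [-2.84, 2.84]. Speed limits (rad/s): [2.79, 2.79, 3.14, 3.14, 3.14, 3.14].

INTERFACE

Orientations are given as a unit quaternion [x, y, z, w].
In Python, from bench import manip, read_camera, calibration gives the robot as it stands.
- The arm moves only by the shell command python3 -m crank 'ROWS' [FORCE]. ROWS is JSON, a list that holds one entry, the list of rows, each a list of 5 numbers: the shift along the tool's x, y, z in cm, then the turn about the tool's z in rad, then the opening, from 0 (shut) to 1 (fully open). A call has 1 to 10 rows; each row shifts and turns the commanded pose from where the row before left it, along the tool's axes as they then stand; what a row does not reach is not made up. A row lasts 1/8 s, in which the tool goes at most 62.5 mm and 10.7 degrees, less where a joint would pass 70% of its speed; a pose out of reach is approached as far as the arm can. A call with a gripper value outside its range is refused whole. The fingers move at their own pace and stop on an object; FORCE is the grip in N (left out, the last holds). Time passes only in rows, so rows that do not move let the fingers close. It gives the time, the measured TCP pose, the force and the opening at its end, in the units of the state.
- manip.observe(): the state, without advancing time (a new reading comes with each control period).
- read_camera(name): name is "scene" or "side" or "wrist"; returns (picture, depth): 420x560x3 uint8, red, green, blue; 420x560 float32, m along the optical axis (not along the pixel's ray), 0 where there is no reading.
- calibration(name): a dict with "mtx" (3x3 intrinsics, pixels), "rvec" (rotation vector, rad) and "tvec" (3), from world to camera coordinates, as OpenCV has them. Camera axes: x right, y down, z forward; pixel columns grow to the right and rows downward; lengths in m; the calibration is good to about 2 mm. A picture is of the moment at which its call begins: read the wrist's pose just before it. calibration takes no time and is no camera call; for the wrist camera it gives the pose at the moment of the call.
- manip.sign_off(): hands the job in, once; it reports no verdict.
The state is a dict: "t": time; "q": joint angles; "joint_vel": joint speeds; "tau": joint torques, N m; "tcp_pos": TCP position; "ee_rot": TCP orientation; "ft_force": force on the tool from outside, world axes, zero at the start; "moment": the same for the moment, N m; "opening": opening from 0.0 (shut) to 1.0 (fully open).
Only numpy, scipy, OpenCV 4.12 (cv2) and the standard library are available. Lean on these libraries where they do the work, as an engineer would, in place of code of your own. Each camera call takes 0.05 s, during which the arm holds its last target.

TASK

Turn the blue can on the reader's round pad so that its white code panel squarely faces the red window, and let go of it, standing upright on the pad. Then take the black upright grip of the spring-loaded rod, pull the rod out until the green band sits half out of the tube's mouth (that is when the shutter's opening is in front of the window), and finish there still holding it against its spring, without letting go. Leave everything else on the bench where it is.

Things in the scene. Friction and masses are not known exactly. Their poses are not given: they have to be found in the camera images.
- station: Code-reading station, fixed to the bench: grey base plate 200 x 205 mm, 8 mm thick, with a grey reader housing (140 x 67 mm, top 85 mm above the bench) and a black round pad. Origin on the bench at the plate's middle (the plate reaches x -100 to +100, y -115 to +90 mm). Housing spans x -60 to +80, y +20 to +87 mm. Its window looks along the station's -y, towards the pad; the rod is pulled out along the station's -x. It stands upright, its yaw varies by up to 0.3 rad.
- pad (a point): Centre of the pad's top: a black disc of 76 mm diameter, top 12 mm above the bench, at station (0, -70) mm.
- window (a point): Centre of the red window (30 mm square) in the housing's side, at station (0, +18, 45) mm. An aluminium shutter blade with a square opening covers it until the rod is pulled.
- can: Blue can standing loose on the pad, 52 mm diameter up to 88 mm, narrowing to a black cap of 44 mm diameter from 96 to 130 mm height; about 0.28 kg (0.22 to 0.36). Origin at the centre of its underside, z up; its +x axis points to the marked side: a white panel with black bars (24 x 56 mm) and, in the same direction, a white stripe from the middle of the cap's top to its rim and down the cap's side. It is done when its +x points along the station's +y.
- can_mark (a point): Centre of the white code panel on the can's side, 26 mm from the can's axis, 45 mm above its underside.
- tube_mouth (a point): Centre of the mouth of the dark tube (20 mm diameter, axis 45 mm above the bench) that the rod comes out of, at station (-95, +45, 45) mm.
- rod_grip (a point): Point to grip on the black upright post at the rod's end: on the post's axis, 87 mm above the bench. The post is a 16 mm diameter cylinder, upright, from 35 to 105 mm above the bench; pushed home it stands at station (-135, +45) mm, 40 mm in front of the tube's mouth. The steel rod (12 mm diameter) meets it 45 mm above the bench. It moves with the rod.
- pull_rod (a joint): How far the rod is pulled out, m: 0 fully in, growing as the grip moves along the station's -x, stop at 0.085. The middle of its 8 mm wide green band is at the tube's mouth at 0.050 (post then 90 mm from the mouth); past the band the rod is red. A spring pulls it back in: 2.7 N at 0, 7.2 N at 0.050, 10.4 N at the stop; let go, it returns to 0.
- spool: Bystander: solder spool, 52 mm diameter, 42 mm high, standing beside the rod, in front of the pad. Origin at the centre of its underside.
- screwdriver: Bystander: screwdriver with orange handle lying beside the reader housing, on its side away from the pad.
- carton: Bystander: cardboard box 110 x 80 x 50 mm. Origin at the centre of its underside.
- jar: Bystander: amber jar with yellow cap, 60 mm diameter, 70 mm high. Origin at the centre of its underside.
- spray: Bystander: bare metal can with an orange band and a red cap, 60 mm diameter, 160 mm high, no code panel. Origin at the centre of its underside.
- clamp: Bystander: red hand clamp lying flat, 130 mm long, 18 mm high. Origin under its pivot.
Mind the look-alikes: they are no part of the job. Leave any yellow look-alike of the can alone.

How it is judged:
By the outcome, as a careful person would: the job done as asked, in the order asked, and still so for the second after the job is handed in, while the arm keeps its last pose, push and grip.
It also fails if it takes over 45 s, if anything falls off the work surface, if the arm or the gripper's body presses on something with over 40 N, if the wrist force passes 120 N, or if a joint passes its speed limit or range.

## Working session

There is one attempt and no reset: what is moved stays moved. The work goes in short steps, Python scripts to look and compute and a shell command to move; the robot and the scene stay as the last step left them, time stands still between calls to the robot, and variables do not carry over. Pictures are saved under pics/ and viewed, and the job is handed in when it is done.

```bash
ls; mkdir -p pics; python3 - <<'E'
from bench import manip, read_camera, calibration
import cv2,json
print(manip.observe())
for n in ["scene","side","wrist"]:
    c=calibration(n);im,d=read_camera(n)
    cv2.imwrite(f"pics/{n}0.png",im[:,:,::-1]); print(n,c)
    import numpy as np; np.savez(f"{n}0.npz",im=im,d=d,**c)
E
```

```text
pics
{'t': 0.0, 'q': array([-1.33901154e+00,  2.87190343e-01,  1.57821466e+00, -7.10292174e-06,
        1.27859172e+00, -1.50024213e-01]), 'joint_vel': array([-1.49145285e-03, -5.24666041e-05, -2.03635308e-03,  1.71675285e-03,
        5.10004675e-04,  6.48575355e-04]), 'tau': array([ 4.86814497e-04, -4.05977619e+01, -2.92626768e+01, -1.40222010e-04,
        5.77707877e-03,  3.03940723e-06]), 'tcp_pos': array([ 0.25135955, -0.62572933,  0.22991034]), 'ee_rot': array([ 8.28432175e-01, -5.60088106e-01, -8.86295591e-04, -8.12017464e-04]), 'ft_force': array([-0.14760213, -0.07444756,  0.61525948]), 'moment': array([-0.01376674, -0.00113535, -0.02017745]), 'opening': 1.0012190167937276}
scene {'mtx': array([[543.76199563,   0.        , 279.69372219],
       [  0.        , 543.76199563, 204.85051914],
       [  0.        ,   0.        ,   1.        ]]), 'rvec': array([ 1.78283765,  1.96424377, -0.61738407]), 'tvec': array([ 0.04505037, -0.38035752,  1.90416079])}
side {'mtx': array([[501.91693178,   0.        , 271.81875214],
       [  0.        , 501.91693178, 213.30739642],
       [  0.        ,   0.        ,   1.        ]]), 'rvec': array([ 1.0344258 , -2.54601736,  0.92409236]), 'tvec': array([0.35875948, 0.35028068, 1.26582949])}
wrist {'mtx': array([[333.51953396,   0.        , 280.09332059],
       [  0.        , 333.51953396, 206.22923843],
       [  0.        ,   0.        ,   1.        ]]), 'rvec': array([-2.40590221,  1.62816115,  0.22804632]), 'tvec': array([-0.67264828, -0.0344142 ,  0.37820539])}
```

View pics/scene0.png

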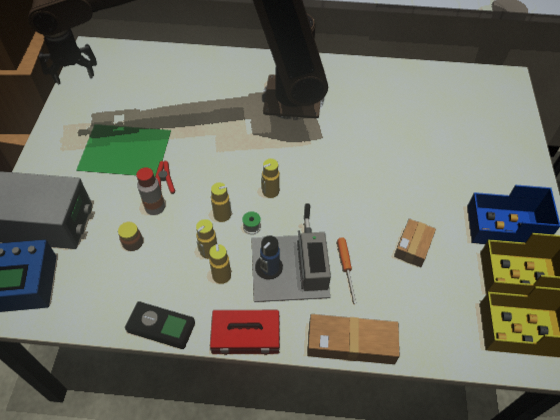

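View pics/side0.png

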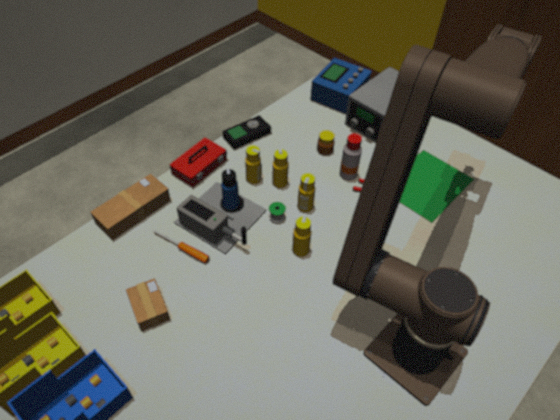

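View pics/wrist0.png

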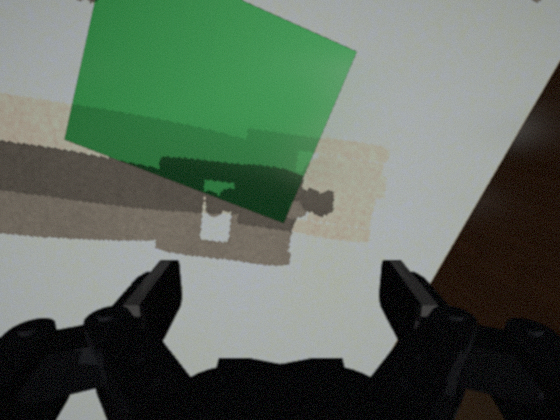

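One blue can is visible, at scene (268,258) and side (230,190). The yellow ones are look-alikes. The station plate is at scene (290,265), with the post at (307,212). Next I'll enlarge these.

```bash
cat > h.py <<'E'
import numpy as np,cv2
def load(f):
    z=np.load(f);return {k:z[k] for k in z.files}
def cam(c):
    R=cv2.Rodrigues(c['rvec'])[0];return R,c['tvec'].reshape(3),c['mtx']
def ray(c,uv,z):
    R,t,K=cam(c);o=-R.T@t;d=R.T@np.linalg.solve(K,[uv[0],uv[1],1]);return o+d*(z-o[2])/d[2]
def proj(c,P):
    return cv2.projectPoints(np.float64(P).reshape(-1,1,3),c['rvec'],c['tvec'],c['mtx'],None)[0][:,0]
def tri(c1,u1,c2,u2):
    P=[np.c_[cam(c)[0],cam(c)[1]] for c in (c1,c2)]
    P=[c['mtx']@p for c,p in zip((c1,c2),P)]
    X=cv2.triangulatePoints(P[0],P[1],np.float64(u1).reshape(2,1),np.float64(u2).reshape(2,1));return (X[:3]/X[3]).ravel()
E
python3 - <<'E'
from h import *
s=load('scene0.npz');d=load('side0.npz')
a=s['im'][195:305,240:345];b=d['im'][160:260,165:275]
cv2.imwrite('pics/c0s.png',cv2.resize(a,None,fx=6,fy=5.4,interpolation=2)[:,:,::-1]);cv2.imwrite('pics/c0d.png',cv2.resize(b,None,fx=6,fy=6,interpolation=2)[:,:,::-1])
im=s['im'];
for n,uv in dict(pl1=(254,237),pl2=(253,300),pl3=(329,297)).items(): print(n,ray(s,uv,.008))
print('cap',ray(s,(270,241),.142),ray(d,(229,174),.142))
print('post',ray(s,(307,207),.105),ray(d,(244,229),.105))
E
```

```text
pl1 [ 0.59426533 -0.06326488  0.008     ]
pl2 [ 0.78999633 -0.0420828   0.008     ]
pl3 [0.76146856 0.15858946 0.008     ]
cap [ 0.68481778 -0.00692805  0.142     ] [ 0.68217517 -0.00885445  0.142     ]
post [0.54276771 0.08071642 0.105     ] [0.52733048 0.08184874 0.105     ]
```

View pics/c0s.png

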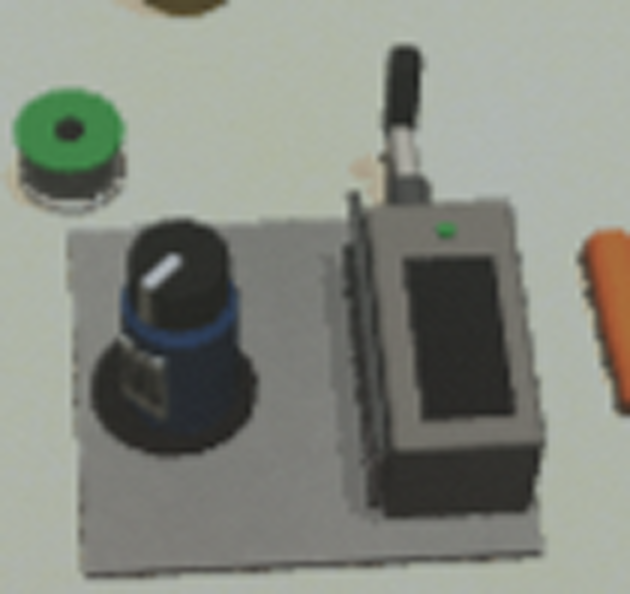

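View pics/c0d.png

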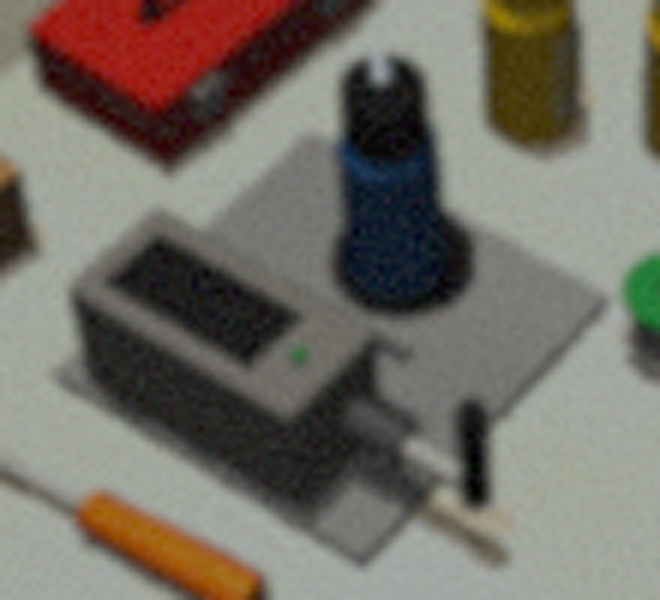

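```bash
python3 - <<'E'
from h import *
from scipy.spatial.transform import Rotation as Ro
w=load('wrist0.npz')
T=Ro.from_quat([8.28432175e-01, -5.60088106e-01, -8.86295591e-04, -8.12017464e-04]).as_matrix();p=np.array([0.25136,-.62573,.22991])
R,t,K=cam(w);o=-R.T@t
print('tool axes cols\n',T.round(3)); print('cam pos in tool',(T.T@(o-p)).round(3)); print('cam z in tool',(T.T@R[2]).round(3),'cam x',(T.T@R[0]).round(3))
print('tool x yaw',np.arctan2(T[1,0],T[0,0]))
g=np.array([.66,-.02,.30])
print('shift cm for',g,T.T@(g-p)*100)
E
```

```text
tool axes cols
 [[ 0.373 -0.928 -0.001]
 [-0.928 -0.373  0.002]
 [-0.002 -0.    -1.   ]]
cam pos in tool [-0.001 -0.069 -0.142]
cam z in tool [0.001 0.273 0.962] cam x [ 1.     0.001 -0.001]
tool x yaw -1.1889848551841182
shift cm for [ 0.66 -0.02  0.3 ] [-41.00175041 -60.49349321  -6.89018497]
```

```bash
python3 -m crank '[[[-3.15,-4.7,-1.4,0,1],[-3.15,-4.7,-1.4,0,1],[-3.15,-4.7,-1.4,0,1],[-3.15,-4.7,-1.4,0,1],[-3.15,-4.7,-1.4,0,1],[-3.15,-4.7,0,0,1],[-3.15,-4.7,0,0,1]]]'; python3 -m crank '[[[-3.15,-4.7,0,0,1],[-3.15,-4.7,0,0,1],[-3.15,-4.7,0,0,1],[-3.15,-4.7,0,0,1],[-3.15,-4.7,0,0,1],[-3.15,-4.7,0,0,1],[-3.15,-4.7,0,0,1],[0,0,0,0,1],[0,0,0,0,1]]]'
python3 - <<'E'
from bench import manip, read_camera, calibration
import numpy as np,cv2
print(manip.observe()['q'])
c=calibration('wrist');im,d=read_camera('wrist');np.savez('wrist1.npz',im=im,d=d,**c)
cv2.imwrite('pics/wrist1.png',im[:,:,::-1])
E
```

```text
t: 1.02
tcp_pos: [0.4754, -0.2975, 0.3014]
ee_rot: [0.828, -0.56, 0.0, -0.0]
ft_force: [0.7, -0.4, -0.3]
opening: 0.997
t: 2.15
tcp_pos: [0.6975, 0.0281, 0.3006]
ee_rot: [0.829, -0.56, -0.0, 0.001]
ft_force: [-0.7, 0.0, 0.7]
opening: 1.003
[-1.04654243e-01  2.97202015e-01  1.43799188e+00 -5.52023029e-04
  1.40778521e+00  1.08389152e+00]
```

View pics/wrist1.png

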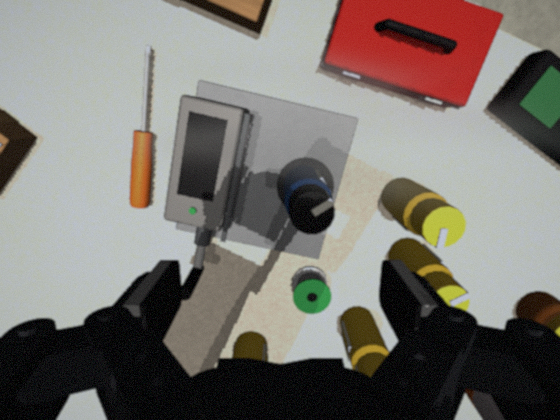

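```bash
python3 - <<'E'
from h import *
w=load('wrist1.npz')
cv2.imwrite('pics/w1a.png',cv2.resize(w['im'][140:260,250:370],None,fx=5,fy=5,interpolation=2)[:,:,::-1])
cv2.imwrite('pics/w1b.png',cv2.resize(w['im'][70:310,150:370],None,fx=2.5,fy=2.5,interpolation=2)[:,:,::-1])
E
```

```text
(no output)
```

View pics/w1a.png

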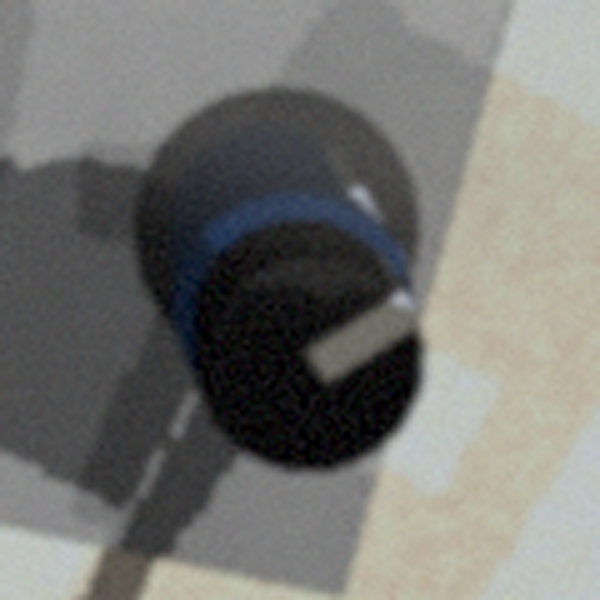

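View pics/w1b.png

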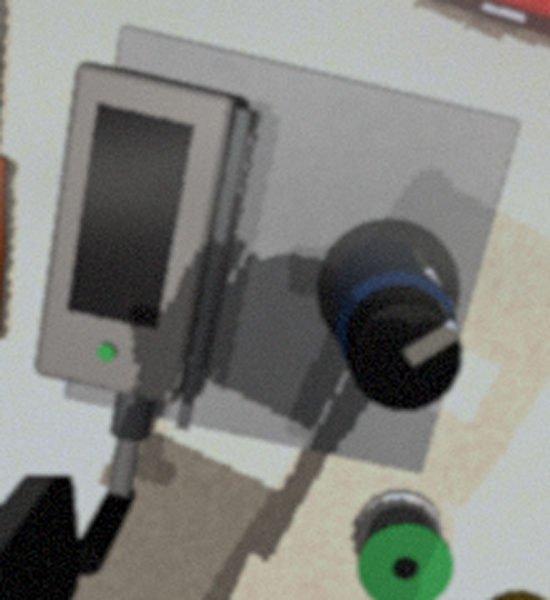

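```bash
python3 - <<'E'
from h import *
w=load('wrist1.npz');s=load('scene0.npz');d=load('side0.npz')
B=lambda x,y:(150+x/2.5,70+y/2.5)
A=lambda x,y:(250+x/5,140+y/5)
c=[ray(w,B(*p),.008)[:2] for p in [(123,25),(520,122),(422,472),(65,398)]]
c=np.array(c);print(c.round(4))
# known station coords: (100,90),(100,-115),(-100,-115),(-100,90)
S=np.array([(100,90),(100,-115),(-100,-115),(-100,90)])/1e3
def fit(S,c):
    M,_=None,None
    sc=S-S.mean(0);cc=c-c.mean(0)
    th=np.arctan2((sc[:,0]*cc[:,1]-sc[:,1]*cc[:,0]).sum(),(sc*cc).sum())
    R=np.array([[np.cos(th),-np.sin(th)],[np.sin(th),np.cos(th)]]);t=c.mean(0)-R@S.mean(0);return th,R,t,(c-(S@R.T+t))
th,R,t,e=fit(S,c);print('wrist',th,t,'res mm',(e*1e3).round(1))
cs=np.array([ray(s,p,.008)[:2] for p in [(329,297),(253,300),(253,236.5)]])
th2,R2,t2,e=fit(S[:3],cs);print('scene fit',th2,t2,(e*1e3).round(1))
for n,P in dict(pad=(0,-.07),post=(-.135,.045),postpull=(-.185,.045),mouth=(-.095,.045)).items(): print(n,(R@P+t).round(4),(R2@P+t2).round(4))
a=ray(w,A(365,341),.142);b=ray(w,A(315,367),.142);e=ray(w,A(415,315),.142);cc=ray(w,A(308,355),.142)
print('cap c',cc,'stripe',b,e,'yaw',np.arctan2(*(e-b)[1::-1]),'len',np.linalg.norm(e-b))
print('yaw from c',np.arctan2(*(e-cc)[1::-1]),np.linalg.norm(e-cc), 'target',th+np.pi/2)
E
```

```text
[[ 0.7586  0.1605]
 [ 0.7894 -0.0396]
 [ 0.5948 -0.0709]
 [ 0.5622  0.1302]]
wrist 0.1564309114828843 [0.67430136 0.05737674] res mm [[-0.5 -1.4]
 [-1.6  1. ]
 [ 1.4  0.9]
 [ 0.7 -0.5]]
scene fit 0.13090342526102403 [0.67564045 0.05864518] [[-1.6 -2.3]
 [ 0.2  0.2]
 [ 1.4  2.1]]
pad [ 0.6852 -0.0118] [ 0.6848 -0.0108]
post [0.5339 0.0808] [0.5359 0.0856]
postpull [0.4845 0.073 ] [0.4863 0.0791]
mouth [0.5735 0.087 ] [0.5756 0.0909]
cap c [ 0.68854693 -0.0060668   0.142     ] stripe [ 0.68686684 -0.00822899  0.142     ] [ 0.70316203 -0.0215457   0.142     ] yaw -0.685151480480616 len 0.02104442557284865
yaw from c -0.8140938880833555 0.0212884308801384 target 1.727227238277781
```

```bash
python3 -m crank '[[[1.5,1.15,0,0,1],[1.4,1.15,3.5,0,1],[0,0,5,0,1],[0,0,5,0,1],[0,0,4,0,1],[0,0,2,0,1],[0,0,0,0,1]]]' 30; python3 - <<'E'
from bench import manip, read_camera, calibration
import numpy as np,cv2
c=calibration('wrist');im,d=read_camera('wrist')
cv2.imwrite('pics/wrist2.png',im[:,:,::-1])
im,d=read_camera('scene');cv2.imwrite('pics/scene2.png',cv2.resize(im[170:310,200:360],None,fx=4,fy=4,interpolation=2)[:,:,::-1])
E
```

```text
t: 3.08
tcp_pos: [0.6862, -0.0086, 0.1052]
ee_rot: [0.828, -0.561, -0.001, 0.001]
ft_force: [-0.3, 1.1, -0.2]
opening: 0.999
```

View pics/wrist2.png

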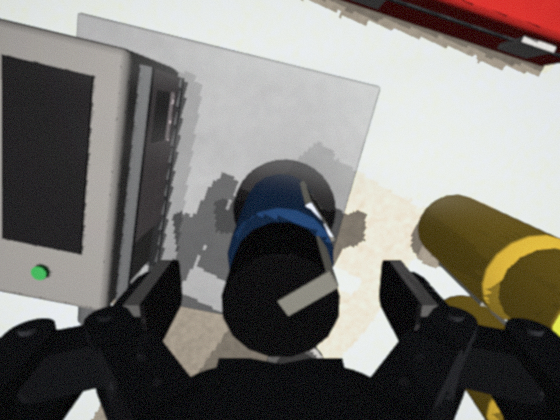

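View pics/scene2.png

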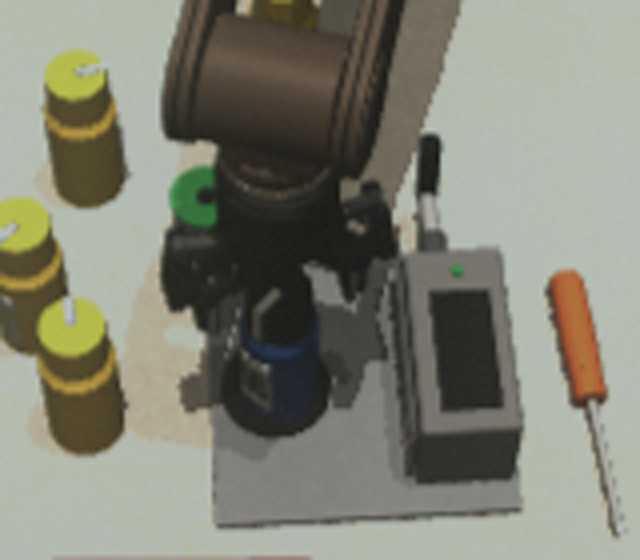

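Wrist view: the cap is at (280,300), centred between the fingers at (165,290) and (395,290). It's the blue can, so I'm closing.

```bash
python3 -m crank '[[[0,0,0,0,0.3],[0,0,0,0,0.3],[0,0,0,0,0.3],[0,0,0,0,0.3],[0,0,0,0,0.3]]]' 30; python3 - <<'E'
from bench import manip, read_camera, calibration
from h import *
c=calibration('wrist');im,d=read_camera('wrist')
np.savez('wrist3.npz',im=im,d=d,**c)
cv2.imwrite('pics/wrist3.png',im[:,:,::-1])
g=im.min(2).astype(int);m=((g>90)).astype(np.uint8);m[:,:230]=0;m[:,345:]=0;m[:260]=0;m[330:]=0
n,l,st,ce=cv2.connectedComponentsWithStats(m)
for i in range(1,n):
    if st[i,4]>80:
        p=np.argwhere(l==i)[:,::-1].astype(float)
        W=np.array([ray(c,q,.142)[:2] for q in p])
        b=cv2.minAreaRect(W.astype(np.float32)*1000);vx,vy,_,_=cv2.fitLine(W.astype(np.float32),2,0,.01,.01).ravel()
        print(st[i],b,'yaw',np.arctan2(vy,vx))
print(manip.observe())
E
```

```text
t: 3.8
tcp_pos: [0.6882, -0.0075, 0.1078]
ee_rot: [0.828, -0.56, 0.001, -0.0]
ft_force: [-0.6, -0.4, 5.9]
opening: 0.505
[ 278  273   59   43 1060] ((695.9495849609375, -13.437607765197754), (7.314350128173828, 21.825960159301758), 55.1133918762207) yaw -0.605961
{'t': 3.85, 'q': array([-1.58142695e-01,  4.28124691e-01,  1.62969439e+00,  6.76420941e-05,
        1.08149215e+00,  1.03078736e+00]), 'joint_vel': array([-0.00120728,  0.00144258, -0.0005493 , -0.00084461, -0.00231783,
        0.00186518]), 'tau': array([ 2.65680039e-01, -3.97127259e+01, -2.42150402e+01,  8.49743898e-03,
       -1.42262829e-01,  1.54529396e-02]), 'tcp_pos': array([ 0.68817919, -0.00755687,  0.10788503]), 'ee_rot': array([ 8.28438813e-01, -5.60078415e-01,  1.02121804e-03, -5.09147794e-04]), 'ft_force': array([-0.03415222,  0.31955964,  5.05711181]), 'moment': array([0.05170094, 0.0568961 , 0.03642003]), 'opening': 0.5103048364838215}
```

View pics/wrist3.png

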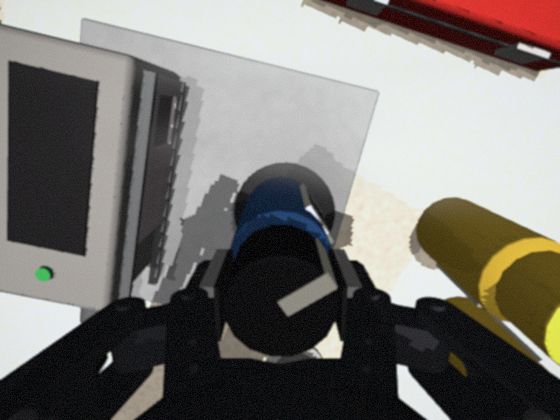

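```bash
python3 - <<'E'
from h import *
def edge(c,a,b,z,frac=(.1,.9),hw=8):
    im=cv2.GaussianBlur(cv2.cvtColor(c['im'],cv2.COLOR_RGB2GRAY),(3,3),0).astype(np.float32)
    a=np.float64(a);b=np.float64(b);n=np.array([-(b-a)[1],(b-a)[0]]);n/=np.linalg.norm(n);P=[]
    for f in np.linspace(*frac,80):
        q=a+(b-a)*f+np.outer(np.arange(-hw,hw+.1,.5),n)
        v=cv2.remap(im,q[:,0].astype(np.float32).reshape(1,-1),q[:,1].astype(np.float32).reshape(1,-1),1).ravel()
        g=np.abs(np.gradient(v));i=g.argmax()
        if g[i]>3:P.append(q[i])
    W=np.array([ray(c,p,z)[:2] for p in P],np.float32)
    vx,vy,x,y=cv2.fitLine(W,cv2.DIST_HUBER,0,.001,.001).ravel()
    r=np.abs((W[:,0]-x)*vy-(W[:,1]-y)*vx)
    return len(P),np.arctan2(vy,vx),np.median(r)*1e3,(x,y)
w1=load('wrist1.npz');w3=load('wrist3.npz')
print('w3 far',edge(w3,(82,19),(378,92),.008)); print('w3 right',edge(w3,(378,92),(350,190),.008,(.05,.5)))
print('w1 far',edge(w1,(199,80),(358,119),.008)); print('w1 right',edge(w1,(358,119),(319,259),.008,(.05,.95),5));print('w1 near',edge(w1,(319,259),(250,244),.008))
print('w1 housing far',edge(w1,(183,95),(247,109),.085,(.15,.85),4));print('w1 housing left',edge(w1,(181,100),(165,219),.085,(.1,.9),4))
E
```

```text
w3 far (80, np.float32(-1.4138134), np.float32(0.1076397), (np.float32(0.7756138), np.float32(0.05693646)))
w3 right (80, np.float32(0.15004177), np.float32(0.124741696), (np.float32(0.77135223), np.float32(-0.042190503)))
w1 far (80, np.float32(-1.41736), np.float32(0.085899144), (np.float32(0.7752096), np.float32(0.063189454)))
w1 right (80, np.float32(0.15277842), np.float32(0.39688545), (np.float32(0.71402115), np.float32(-0.05177674)))
w1 near (79, np.float32(-1.4222691), np.float32(0.056493096), (np.float32(0.5865645), np.float32(-0.023118714)))
w1 housing far (80, np.float32(-1.4101485), np.float32(0.13536505), (np.float32(0.74681675), np.float32(0.11979449)))
w1 housing left (80, np.float32(0.16045119), np.float32(0.056294724), (np.float32(0.6678051), np.float32(0.14442457)))
```

```bash
python3 -m crank '[[[0,0,-0.3,0,0.3],[0,0,0,0,0.3]]]' 40
```

```text
t: 4.1
tcp_pos: [0.6863, -0.0072, 0.108]
ee_rot: [0.828, -0.56, -0.001, 0.0]
ft_force: [-0.6, 0.1, -1.6]
opening: 0.5
```

```bash
python3 -m crank '[[[0,0,0,-0.12,0.3],[0,0,0,-0.16,0.3],[0,0,0,-0.16,0.3],[0,0,0,-0.16,0.3],[0,0,0,-0.16,0.3],[0,0,0,-0.16,0.3],[0,0,0,-0.16,0.3],[0,0,0,-0.16,0.3],[0,0,0,-0.16,0.3],[0,0,0,-0.16,0.3]]]' 40;python3 -m crank '[[[0,0,0,-0.16,0.3],[0,0,0,-0.16,0.3],[0,0,0,-0.16,0.3],[0,0,0,-0.16,0.3],[0,0,0,-0.133,0.3],[0,0,0,0,0.3],[0,0,0,0,0.3]]]' 40; python3 - <<'E'
from bench import manip, read_camera, calibration
from h import *
c=calibration('wrist');im,d=read_camera('wrist')
np.savez('wrist4.npz',im=im,d=d,**c)
cv2.imwrite('pics/wrist4.png',im[:,:,::-1])
g=im.min(2).astype(int);m=((g>90)).astype(np.uint8);m[:,:230]=0;m[:,345:]=0;m[:260]=0;m[330:]=0
n,l,st,ce=cv2.connectedComponentsWithStats(m)
for i in range(1,n):
    if st[i,4]>80:
        p=np.argwhere(l==i)[:,::-1].astype(float)
        W=np.array([ray(c,q,.142)[:2] for q in p])
        b=cv2.minAreaRect(W.astype(np.float32)*1000);vx,vy,_,_=cv2.fitLine(W.astype(np.float32),2,0,.01,.01).ravel()
        print(st[i],b,'yaw',np.arctan2(vy,vx))
o=manip.observe();print(o['q'])
im,d=read_camera('scene');cv2.imwrite('pics/scene4.png',cv2.resize(im[170:310,200:360],None,fx=4,fy=4,interpolation=2)[:,:,::-1])
E
```

```text
t: 5.35
tcp_pos: [0.6862, -0.0072, 0.1079]
ee_rot: [0.982, 0.187, -0.002, -0.001]
ft_force: [-0.8, -0.2, -1.5]
opening: 0.505
t: 6.22
tcp_pos: [0.6868, -0.0073, 0.1083]
ee_rot: [0.841, 0.541, -0.0, -0.001]
ft_force: [0.2, 0.5, -3.1]
opening: 0.505
[ 278  273   59   43 1054] ((686.0455322265625, 4.9215192794799805), (7.263322830200195, 21.863628387451172), 8.703262329101562) yaw -1.4156263
[-1.58063163e-01  4.26482190e-01  1.63060684e+00  1.50667490e-04
  1.08563037e+00 -1.30066116e+00]
```

View pics/wrist4.png

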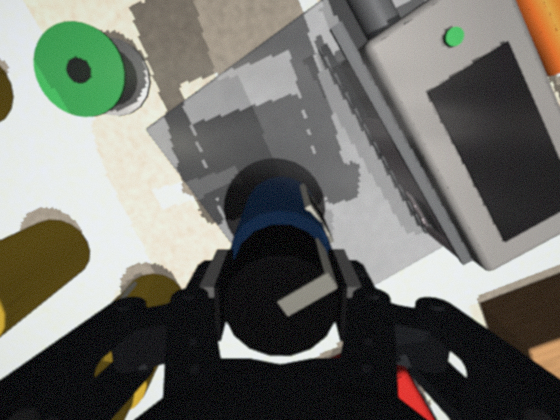

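View pics/scene4.png

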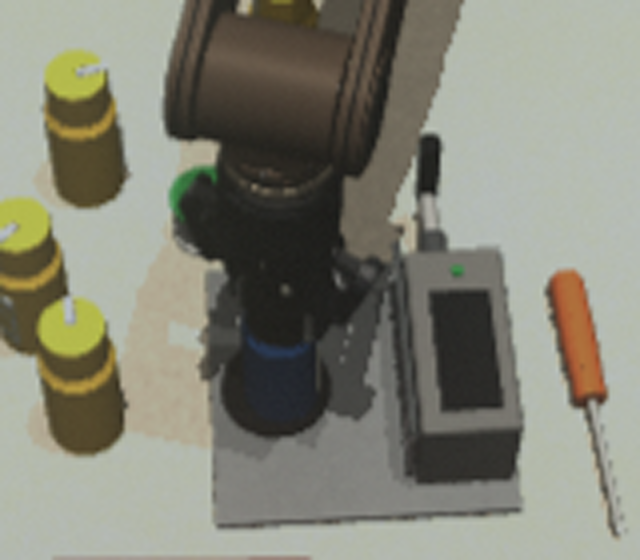

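```bash
python3 -m crank '[[[0,0,0.1,0,0.3],[0,0,0,0,0.3],[0,0,0,0,0.6],[0,0,0,0,0.9],[0,0,0,0,1],[0,0,0,0,1],[0,0,-4,0,1],[0,0,-6,0,1],[0,0,-6,0,1],[0,0,0,0,1]]]' 40; python3 - <<'E'
from bench import manip, read_camera, calibration
from h import *
c=calibration('wrist');im,d=read_camera('wrist')
np.savez('wrist5.npz',im=im,d=d,**c)
cv2.imwrite('pics/wrist5.png',im[:,:,::-1])
o=manip.observe();print(o['q'],o['tcp_pos'])
c=calibration('scene');im,d=read_camera('scene');np.savez('scene5.npz',im=im,d=d,**c);cv2.imwrite('pics/scene5.png',cv2.resize(im[170:310,200:360],None,fx=4,fy=4,interpolation=2)[:,:,::-1])
E
```

```text
t: 7.58
tcp_pos: [0.6905, -0.0078, 0.2774]
ee_rot: [0.841, 0.541, 0.006, 0.005]
ft_force: [0.8, 0.6, 0.3]
opening: 1.002
[-1.58129163e-01  2.85587623e-01  1.50175266e+00 -1.93622762e-05
  1.34643410e+00 -1.30214114e+00] [ 0.68884131 -0.00767296  0.27294074]
```

View pics/wrist5.png

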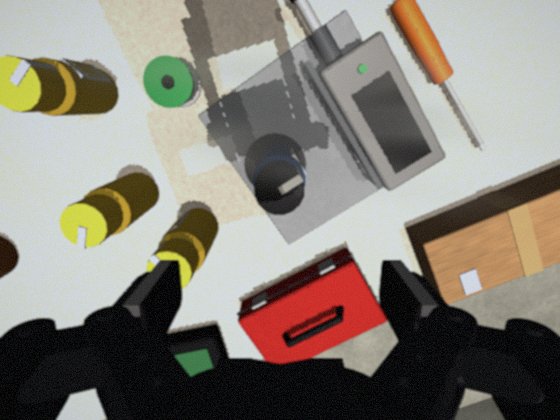

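View pics/scene5.png

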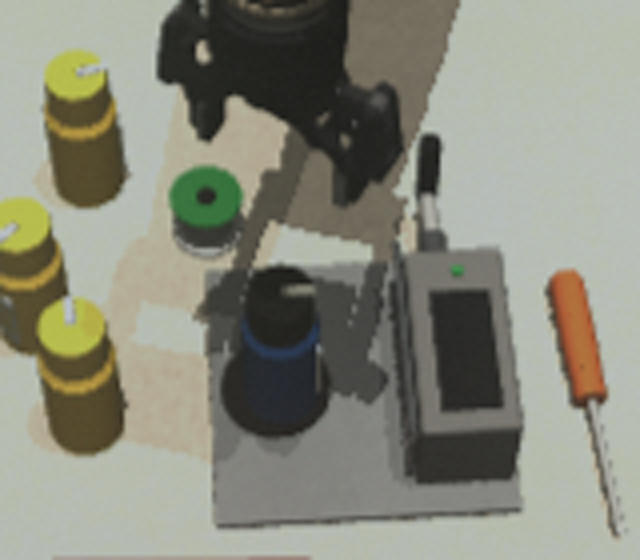

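```bash
python3 -m crank '[[[0.4,-4.4,0,0,1],[0.4,-4.4,1.3,0,1],[0.4,-4.4,2,0,1],[0.4,-4.4,2,0,1],[0,0,0,0.165,1],[0,0,0,0.165,1],[0,0,0,0.165,1],[0,0,0,0.165,1],[0,0,0,0.165,1],[0,0,0,0.165,1]]]' 60; python3 -m crank '[[[0,0,0,0,0.7],[0,0,0,0,0.7]]]'; python3 - <<'E'
from bench import manip, read_camera, calibration
from h import *
w=load('wrist5.npz');im=w['im']
cv2.imwrite('pics/w5c.png',cv2.resize(im[120:230,230:340],None,fx=5,fy=5,interpolation=2)[:,:,::-1])
g=im.min(2).astype(int);m=(g>90).astype(np.uint8);k=np.zeros_like(m);cv2.circle(k,(279,188),24,1,-1);m&=k
n,l,st,ce=cv2.connectedComponentsWithStats(m)
for i in range(1,n):
    if st[i,4]>40:
        p=np.argwhere(l==i)[:,::-1].astype(float);W=np.array([ray(w,q,.142)[:2] for q in p])
        vx,vy,_,_=cv2.fitLine(W.astype(np.float32),2,0,.01,.01).ravel()
        print(st[i],cv2.minAreaRect(W.astype(np.float32)*1000),np.arctan2(vy,vx)%np.pi)
c=calibration('wrist');im,d=read_camera('wrist')
np.savez('wrist6.npz',im=im,d=d,**c)
cv2.imwrite('pics/wrist6.png',im[:,:,::-1])
o=manip.observe();print(o['q'],o['tcp_pos'])
E
```

```text
t: 8.93
tcp_pos: [0.5321, 0.08, 0.2123]
ee_rot: [0.997, 0.074, -0.003, -0.0]
ft_force: [0.5, 0.3, 0.4]
opening: 0.998
t: 9.18
tcp_pos: [0.5329, 0.08, 0.2138]
ee_rot: [0.997, 0.078, -0.001, -0.0]
ft_force: [0.8, -0.8, 0.7]
opening: 0.705
[279 174  24  20 223] ((686.4485473632812, 4.958176136016846), (8.141862869262695, 20.822914123535156), 9.795381546020508) 1.7466413
[-3.93752502e-02  2.35741827e-03  1.92613457e+00 -1.81270721e-05
  1.21500309e+00 -1.95199406e-01] [0.53318316 0.07996895 0.21426128]
```

View pics/wrist6.png

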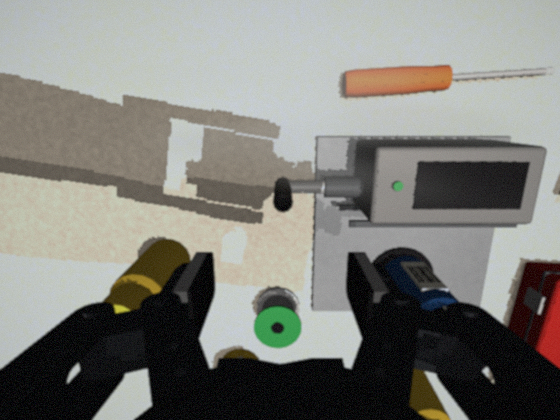

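View pics/w5c.png

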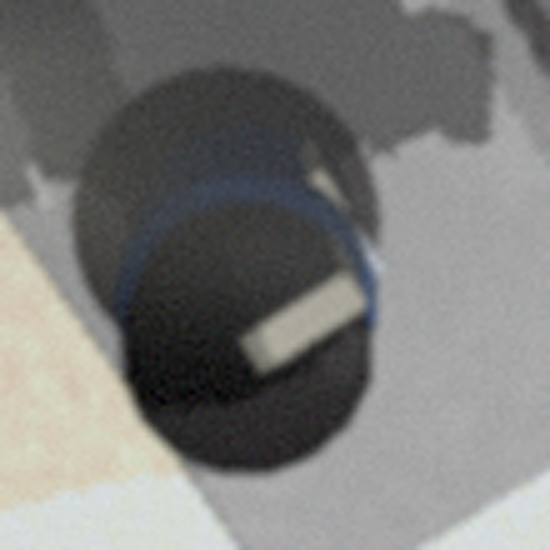

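```bash
python3 - <<'E'
from h import *
w=load('wrist6.npz');im=w['im']
th=.155;R=np.array([[np.cos(th),-np.sin(th)],[np.sin(th),np.cos(th)]]);t=np.array([.6743,.0574])
S=lambda x,y,z:np.r_[R@[x,y]+t,z]
a=im[160:230,255:365].copy();a=cv2.resize(a,None,fx=7,fy=7,interpolation=2)
for P,col in ((S(-.135,.045,.105),(255,0,0)),(S(-.135,.045,.035),(0,0,255)),(S(-.095,.045,.045),(0,255,0))):
    u=proj(w,P)[0];print(P,u);cv2.drawMarker(a,tuple(int(v) for v in ((u-[255,160]+.5)*7)),col,0,15,1)
cv2.imwrite('pics/w6c.png',a[:,:,::-1])
m=(im.max(2)<50).astype(np.uint8);m[:165]=0;m[225:]=0;m[:,:265]=0;m[:,292:]=0
n,l,st,ce=cv2.connectedComponentsWithStats(m)
for i in range(1,n):
    if st[i,4]>30:print(st[i],ce[i])
E
```

```text
[0.53397134 0.08101921 0.105     ] [282.42106974 204.2564051 ]
[0.53397134 0.08101921 0.035     ] [282.14908756 185.24093835]
[0.5734918  0.08719441 0.045     ] [324.11575241 187.50061628]
[274 180  18  31 427] [282.2412178  195.77985948]
```

View pics/w6c.png

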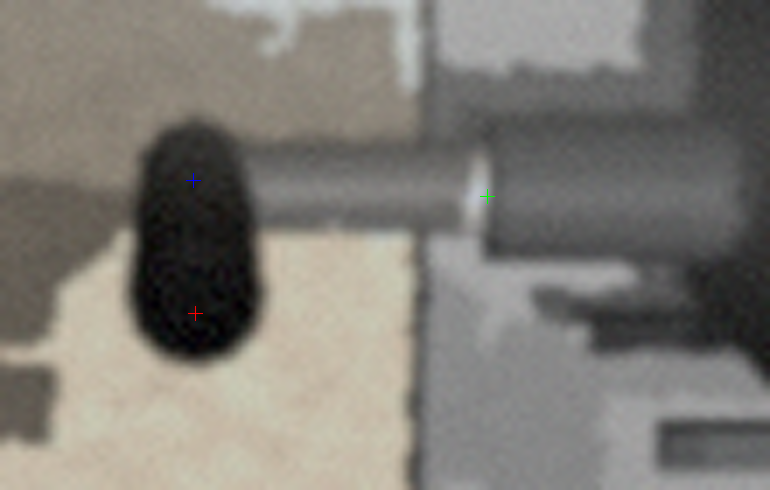

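Post top is at wrist (283,203), which gives world (0.534, 0.082). That matches the station prediction to within 2 mm. Descending.

```bash
python3 -m crank '[[[0.1,-0.2,2,0,0.7],[0,0,4,0,0.7],[0,0,4,0,0.7],[0,0,3,0,0.7],[0,0,1.7,0,0.7],[0,0,0,0,0.7]]]' 80; python3 - <<'E'
from bench import manip, read_camera, calibration
from h import *
im,d=read_camera('wrist');cv2.imwrite('pics/wrist7.png',im[:,:,::-1])
print(manip.observe()['tcp_pos'])
E
```

```text
t: 9.98
tcp_pos: [0.5335, 0.0821, 0.0671]
ee_rot: [0.997, 0.077, -0.001, -0.0]
ft_force: [0.6, -0.2, 0.6]
opening: 0.696
[0.53463081 0.08210095 0.068558  ]
```

View pics/wrist7.png

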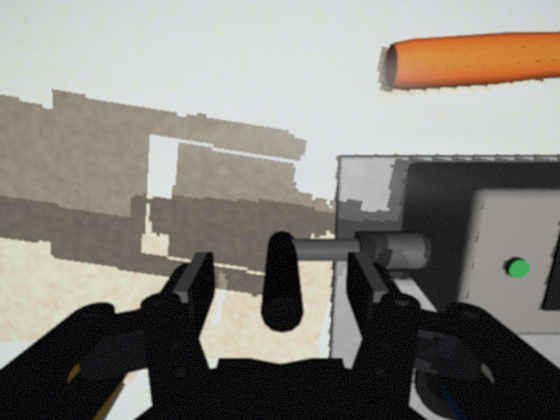

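The post, with its top at (282,312), is centred between the pads. Closing.

```bash
python3 -m crank '[[[0,0,0,0,0],[0,0,0,0,0],[0,0,0,0,0],[0,0,0,0,0],[0,0,0,0,0],[0,0,0,0,0]]]' 80; python3 - <<'E'
from bench import manip, read_camera, calibration
from h import *
w=calibration('wrist');im,d=read_camera('wrist');cv2.imwrite('pics/wrist8.png',im[:,:,::-1])
o=manip.observe();print(o['tcp_pos'],o['opening'],o['ft_force'])
E
```

```text
t: 10.78
tcp_pos: [0.5343, 0.082, 0.0697]
ee_rot: [0.997, 0.077, -0.0, 0.0]
ft_force: [-2.9, -0.7, 5.4]
opening: 0.162
[0.53427802 0.08196441 0.06974055] 0.1621761522995719 [-4.11777062 -0.4307747   6.15124331]
```

View pics/wrist8.png

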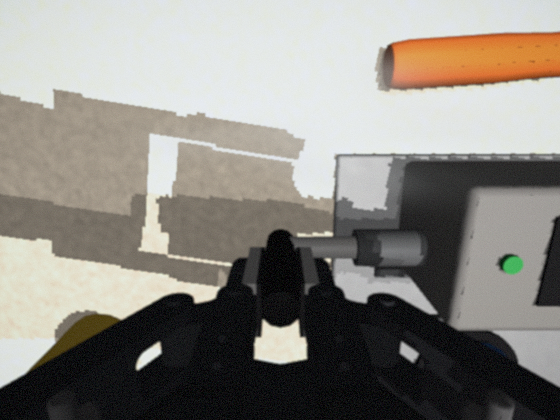

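```bash
python3 -m crank '[[[-0.5,0,-0.1,0,0],[-1,0,0,0,0],[-1,0,0,0,0],[-1,0,0,0,0],[-1,0,0,0,0],[-0.5,0,0,0,0],[0,0,0,0,0],[0,0,0,0,0]]]' 80; python3 - <<'E'
from bench import manip, read_camera, calibration
from h import *
w=calibration('wrist');im,d=read_camera('wrist');cv2.imwrite('pics/wrist9.png',im[:,:,::-1]);np.savez('wrist9.npz',im=im,d=d,**w)
o=manip.observe();print(o['tcp_pos'],o['opening'],o['ft_force'])
dd=o['tcp_pos'][:2]-[.53428,.08197];print(dd@[np.cos(.155),np.sin(.155)],dd@[-np.sin(.155),np.cos(.155)])
E
```

```text
t: 11.82
tcp_pos: [0.4858, 0.0743, 0.0698]
ee_rot: [0.997, 0.077, 0.002, 0.0]
ft_force: [7.2, 0.7, -3.3]
opening: 0.161
[0.48588045 0.07427895 0.06979995] 0.1674877244366263 [ 7.29805905  1.14324888 -4.20766494]
-0.049006656312085575 -0.00012691916993051136
```

View pics/wrist9.png

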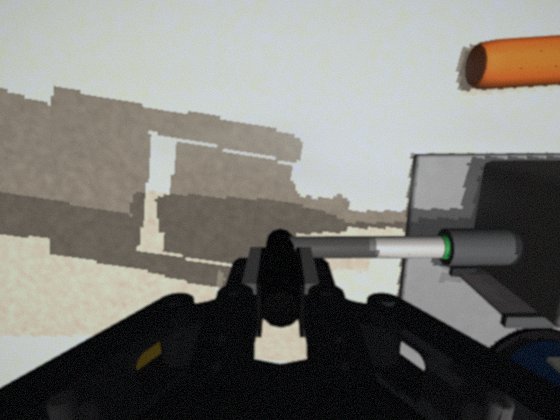

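```bash
cat > band.py <<'E'
from h import *
import sys
w=load(sys.argv[1]);im=w['im'];i=im.astype(int)
a=im[215:280,415:525];cv2.imwrite(sys.argv[2],cv2.resize(a,None,fx=7,fy=7,interpolation=2)[:,:,::-1])
gr=(i[:,:,1]-np.maximum(i[:,:,0],i[:,:,2]))
for v in range(230,264,2):
    x=np.where(gr[v,400:520]>35)[0]
    if len(x):print(v,x[0]+400,x[-1]+400,gr[v,x[0]+398:x[-1]+404])
# mm per px at rod top (z=.051), mouth location
for p in (440,450):print(ray(w,(p,246),.051)[:2])
E
python3 band.py wrist9.npz pics/b9.png
```

```text
238 444 447 [ 8 30 39 49 47 42 30  9  5]
240 445 449 [ 11  35  56  55  57  47  37  14 -10  -4]
242 445 449 [ 5 24 52 63 63 61 50 27  9 -3]
244 445 449 [ 2 12 41 67 69 68 55 35 13 -1]
246 445 450 [-4  7 37 70 76 69 58 39 15  1  0]
248 445 450 [ 1 10 39 71 78 72 59 40 14  4 -5]
250 445 449 [ 2  9 42 75 78 70 55 35 13  0]
252 445 450 [ 1 18 56 77 75 64 48 38 14  4 -3]
254 444 449 [-2  6 39 68 70 59 48 37 27  5 -7]
256 444 448 [ 5 29 58 65 63 56 40 27 13 -5]
258 443 447 [11 30 44 49 47 49 38 28  7  2]
[0.56735287 0.09003551]
[0.57250832 0.0908207 ]
```

View pics/b9.png

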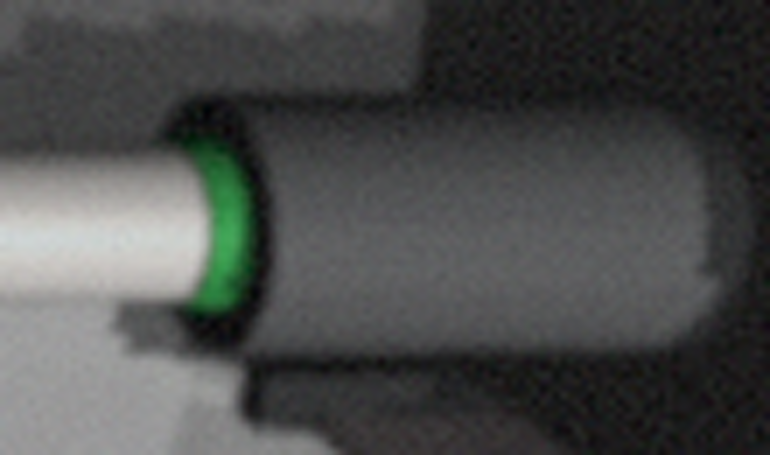

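Green shows about 3 mm of its 8 mm at (447,247), and the TCP travel of 49 mm agrees. So it needs about 1 mm more.

```bash
python3 -m crank '[[[-0.1,0,0,0,0],[0,0,0,0,0],[0,0,0,0,0],[0,0,0,0,0]]]' 80; python3 - <<'E'
from bench import manip, read_camera, calibration
from h import *
for n in ('wrist','scene','side'):
    w=calibration(n);im,d=read_camera(n);np.savez(n+'10.npz',im=im,d=d,**w)
    o=manip.observe();dd=o['tcp_pos'][:2]-[.53428,.08197];print(dd@[np.cos(.155),np.sin(.155)],o['opening'],o['ft_force'],o['t'])
    cv2.imwrite(f'pics/{n}10.png',im[:,:,::-1])
s=load('scene10.npz')['im'][180:310,230:350];cv2.imwrite('pics/s10c.png',cv2.resize(s,None,fx=5,fy=4.5,interpolation=2)[:,:,::-1])
s=load('side10.npz')['im'][150:270,160:290];cv2.imwrite('pics/d10c.png',cv2.resize(s,None,fx=5,fy=5,interpolation=2)[:,:,::-1])
E
python3 band.py wrist10.npz pics/b10.png
```

```text
t: 12.38
tcp_pos: [0.485, 0.0742, 0.0698]
ee_rot: [0.997, 0.077, 0.002, 0.0]
ft_force: [7.1, -0.3, -3.2]
opening: 0.165
-0.049908441646133506 0.16517513350964805 [ 6.73912277  0.32212514 -2.69333541] 12.425
-0.04991108187820695 0.16848490407459002 [ 6.96495027  0.71027399 -2.0590634 ] 12.475
-0.04990069022428277 0.16566835678286776 [ 6.78578767  0.7277754  -2.90800954] 12.525
238 444 449 [10 26 44 47 50 43 46 38 30  7  1]
240 444 450 [ 0  8 37 55 56 61 55 56 43 26  9 -6]
242 445 450 [ 4 26 53 63 64 62 62 53 33 15  5]
244 445 451 [ 1 16 46 68 67 69 65 64 56 32  7 -1]
246 445 451 [-3  9 44 71 74 75 72 68 54 32 14 -6]
248 445 452 [-1 10 47 74 75 76 76 67 54 36 13  1 -3]
250 445 451 [-2 17 55 73 77 79 76 62 45 28 12  2]
252 445 451 [ 1 20 56 74 78 74 72 59 44 26  8 -2]
254 445 450 [ 5 35 65 75 72 65 60 41 33 17  2]
256 444 449 [ 3 28 55 69 66 60 57 44 33 22  3]
258 443 448 [10 30 43 49 53 50 47 44 35 19 11]
[0.56649605 0.08989351]
[0.57165213 0.09067837]
```

View pics/b10.png

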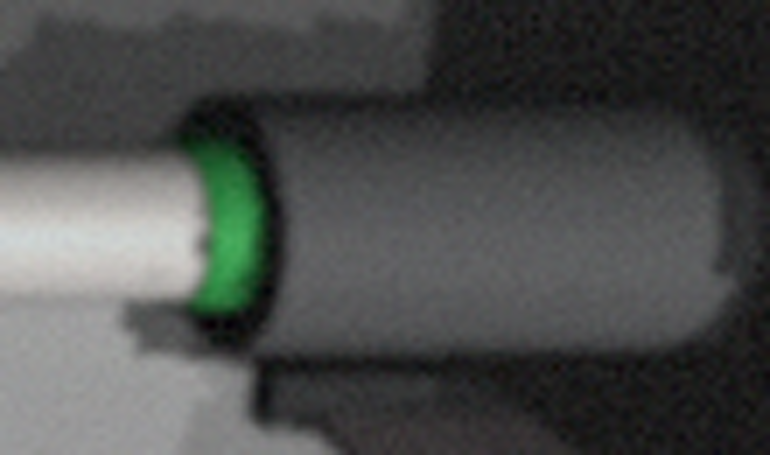

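View pics/s10c.png

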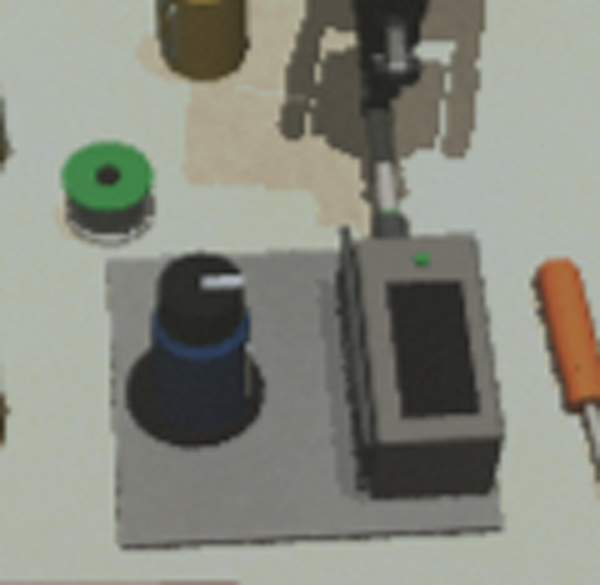

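View pics/d10c.png

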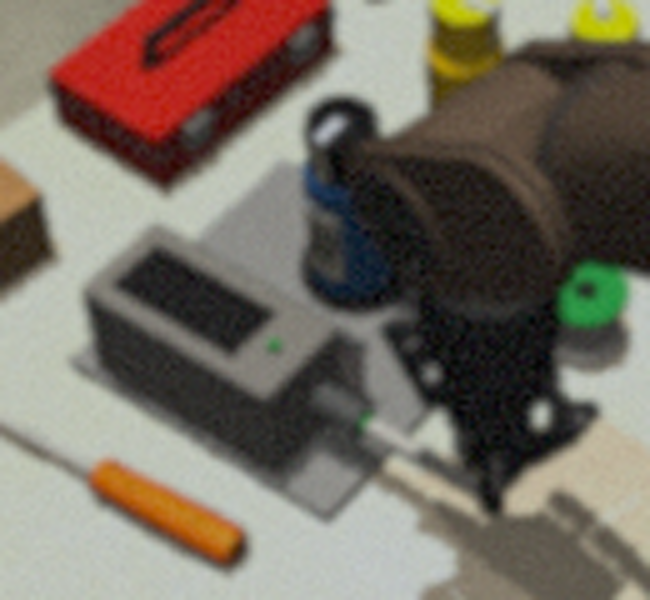

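Green shows about 3.7 mm of 8 mm, the travel is 49.9 mm, and the spring pull is about 7 N. The can is still upright, with its panel towards the window. Handing in.

```bash
python3 -c "
from bench import manip
print(manip.sign_off())"
```

```text
the job is handed in; nothing more can be done
None
```

The job is done and handed in at about 12.5 s, with the can turned and the rod still held against its spring.

- **Can:** I gripped it by the cap, turned it 2.33 rad and let go. In the last camera views it stands upright on the pad, with its panel towards the window.
- **Can angle:** The stripe measured 1.726 rad before release, equal to the target of 1.726. After release it measured 1.74–1.75 from farther away, with the arm still settling, about 1° off.
- **Rod:** I gripped the black post and pulled it out along the tube. The tool travelled 49.9 mm against a target of 50 mm. The band shows about 3.7 mm of its 8 mm, where half is 4 mm. The measured pull of about 7 N fits the spring's 7.2 N.
- **Bystanders:** The spool, screwdriver and yellow cans in view looked where they started, but I did not measure them.
- **Forces:** While closing on the cap and on the post, the fingers pressed lightly, about 6 N upward on the tool.

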